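# Clip a hanger arm into a slotted upright

## Task

Pick up the blue hanger arm and hang it on the slotted upright: press its two hook tabs into the upper pair of slots until the arm's back plate is against the strip and has pushed in the orange latch, then press it down until the hooks are fully home and the latch springs out again above the plate. Feel for the slots and press gently, so that the hanger arm never bears on the upright with more than 60 N; leave the tape roll, the flux bottle and the wick spool where they are.

Things in the scene. Friction and masses are not known exactly. Their poses are not given: they have to be found in the camera images.
- bracket: Blue steel hanger arm, 0.22 kg, standing on its lower edge. Origin: middle of the foot of its plate's back face; x points out of that face, the way the hooks point; z up. Plate 70 wide (y), 60 high, 4 thick (x -4 to 0). From it an arm 12 wide (y), 26 high (z 0 to 26) runs to x = -131, then an end stop 40 high. A thin brace fills the corner to x = -28, z = 48.
- grip (a point): Where to grip the hanger arm from above: TCP point on the arm (12 mm wide in y), 70 mm in front of the plate's back face, 22.5 mm above its lower edge: bracket frame (-70, 0, 22.5). By leverage a push down here bears on the strip with up to about 3 times its force; 15 N here is enough and safe. Grip firmly (60 N or more) or the arm pitches between the fingers.
- hooks (a point): Lowest front point midway between the two hook tips, bracket frame (9.5, 0, 42). Hooks at y = -22 and +22, steel, each 10 wide: a shank at z 50 to 57 out to x = 9.5, and at its end a lip (x 5.5 to 9.5) hanging down to z 42. A hook needs an opening 15 high to enter.
- upright: Fixed stand 150 wide, 213 high, with a grey slotted strip 120 wide, 4 thick, hollow behind. Origin: on the bench under the middle of the strip's front face (x = 0); x points into the strip, the way the hooks must point; z up. The strip is clamped 6 to 36 mm above its lowest position; this pose does not tell where, and slots and latch shift with it: find the slots by feel or by eye.
- slots_lowest (a point): Middle of the lower edge of the upper pair of slots if the strip were at its lowest, 112 mm above the bench; the true edge lies 6 to 36 mm higher. Slots at y = -22 and +22, each 14 wide, 20 high. Another pair, not to be used, lies 55 mm lower. Tabs that miss the slots stop on the strip's face with the plate 9.5 mm away from it.
- home_lowest (a point): Where the bracket's origin is when fully home if the strip were at its lowest: upright frame (0, 0, 62), in truth 6 to 36 mm higher with the strip, and x -1.5 to 0. The hooks can go in only while the bracket's origin is 8 to 13 mm above its home height; they are then pressed down those 8 to 13 mm.
- latch (a joint): Orange spring latch in the strip's middle, 16 wide, 6 high, its foot 12 mm above the slots' lower edges, standing out 6 mm. 0 = out, 0.006 = flush (m, grows inward, to 0.007). 2.4 N to start, 4.8 N when flush. The plate covers and pushes it as the hooks go in; pressing down meets some newtons of friction, and fully down the latch springs out over the plate's top edge.
- tape_roll: Orange tape roll lying flat, 60 across, 16 high; bystander. Origin: centre of its underside.
- flux_bottle: White flux bottle with red cap standing, 34 across, 95 high; bystander. Origin: centre of its underside.
- wick_spool: Small yellow wick spool lying flat, 36 across, 10 high; bystander. Origin: centre of its underside.
There are look-alikes about, which are no part of the job. Of the things that look like the bracket, take the one that is farthest from the robot's base at the start.

How it is judged (in metres and radians):
On the way:
1. both hooks are through the upper slots: their tips reach more than 6 mm behind the strip's front face, and the plate has pushed the latch in by more than 3 mm (x of hooks in the frame of upright above 0.006 m and y of bracket in the frame of upright between -0.005 and 0.005 m and value of joint latch above 0.003 m and z of bracket in the frame of upright above 0.06 m), for 0.1 s.
At the end, for the whole second after the job is handed in: The hanger arm hangs at rest in the upper slots, released: its plate within 3.5 mm of the strip and within 5 mm of its middle line, its height 58 to 103 mm above the bench, tilted by less than 0.07 rad and square to the strip within 0.09 rad, and the latch is out again (under 2 mm) above the plate (x of bracket in the frame of upright between -0.0035 and 0.002 m and y of bracket in the frame of upright between -0.005 and 0.005 m and z of bracket in the frame of upright between 0.058 and 0.103 m and value of joint latch below 0.002 m and angle between bracket's own z axis and vertical below 0.07 rad and angle between the x axis of bracket and the x axis of upright, either way round below 0.09 rad and linear speed of bracket below 0.02 m/s); the robot touches nothing.
It fails at once if the hanger arm bears on the upright with more than 60 N (contact force between bracket and upright above 60 N).
It fails at once if the tape roll is moved by more than 20 mm (distance of tape_roll from where it was at the start of the episode above 0.02 m).
It fails at once if the flux bottle is moved by more than 20 mm (distance of flux_bottle from where it was at the start of the episode above 0.02 m).
It fails at once if the wick spool is moved by more than 20 mm (distance of wick_spool from where it was at the start of the episode above 0.02 m).
It also fails if it takes over 48 s, if anything falls off the work surface, if the arm or the gripper's body presses on something with over 40 N, if the wrist force passes 120 N, or if a joint passes its speed limit or range.

## Robot

A 6-joint arm with a two-finger parallel gripper is mounted at the origin on a cart in front of the work surface, level with it; the furniture and walls round the work are solid. World frame = base frame: x ahead of the robot, y to its left, z up, the work surface at z = 0. Lengths are in mm, angles in rad, forces in N, time in s.
With the tool pointing down it reaches from about 350 to 925 mm from the base axis. Payload 6.4 kg.
Tool frame: the origin (TCP) lies between the finger pads, 19 mm behind the fingertips; this is the grasp point; z points along the fingers, y is the line along which they close (so a half turn about z gives the same grasp; the last joint's range is limited). The gripper opens to 85 mm and grips with 20 to 120 N. Pads are 22 mm wide; open, the fingers measure 114 mm over their backs; the gripper's body (76 mm by 85 mm) begins 54 mm behind the grasp point. The pads swing forward as they close: fully open they stand 13 mm farther back than shut.
Start: joints at [-0.174, 0.245, 1.558, -0, 1.339, -0.174], TCP at [650.011, 0.004, 249.99] pointing down, gripper open.
Joint ranges: [-3.13, 3.13], [-1.02, 2.26], [0.13, 2.54], [-0.95, 4.09], [0.21, 2.88], [-2.74, 2.74]. Speed limits (rad/s): [2.57, 2.57, 3.14, 3.14, 3.14, 3.14].

## Interface

Orientations are given as a unit quaternion [x, y, z, w].
In Python, from plant import robot, imaging gives the robot as it stands. The module is installed in compiled form; this text tells all that it offers. Calls block until the motion is done:
- robot.move_ptp(position, orientation): joint-space move of the TCP to a pose.
- robot.line_to(position, orientation=None, rate=150): straight line of the TCP; orientation=None keeps the orientation; rate is the mean speed in mm/s.
- robot.goto_joints(angles): joint-space move.
- robot.gripper_to(opening, effort=None): opening from 0.0 (shut) to 1.0 (fully open); effort is the grip in N (None keeps the last); returns when the fingers have stopped.
- robot.sleep(seconds).
- robot.inverse_kinematics(position, orientation): joint angles nearest the present ones, or None.
- imaging.get_image(name): name is "scene" or "side" or "wrist"; returns a dict with "image" (420x560x3 uint8, red, green, blue), "K" (3x3 intrinsics, pixels), "R" (3x3) and "t" (3): a world point X has camera coordinates R X + t. Camera axes: x right, y down, z forward; pixel columns grow to the right and rows downward; lengths in mm; the calibration is good to about 2 mm. A picture is of the moment at which its call begins. There is no depth.
A pose or a line that the arm cannot do raises robot.IKError and nothing moves.
- robot.sign_off(): hands the job in; it is judged then, once.
Readings, each from a call of its own:
- robot.read_time_s(): time.
- robot.read_qpos(): joint angles.
- robot.read_qvel(): joint speeds.
- robot.read_tau(): joint torques, N m.
- robot.read_position(): TCP position.
- robot.read_ee_rot(): TCP orientation.
- robot.read_contact_force(): force on the tool from outside, world axes, zero at the start.
- robot.read_wrist_torque(): the same for the moment, N m.
- robot.read_finger_gap(): opening from 0.0 (shut) to 1.0 (fully open).
- robot.read_finger_force(): force on a finger pad.
Only numpy, scipy, OpenCV 4.12 (cv2) and the standard library are available. Lean on these libraries where they do the work, as an engineer would, in place of code of your own. Each camera call takes 0.05 s, during which the arm holds its last target. There are 200 camera calls.

## Working session

There is one attempt and no reset: what is moved stays moved. The work goes in short steps, each a Python script; the robot and the scene stay as the last script left them, time stands still between calls to the robot, and variables do not carry over. Pictures are saved under pics/ and viewed, at most 10 in all, crops included, and the job is handed in when it is done.

```bash
mkdir -p pics
cat > h.py <<'E'
import numpy as np, cv2
from plant import robot, imaging
def grab(n):
    d=imaging.get_image(n); return d['image'][:,:,::-1].copy(),np.array(d['K']),np.array(d['R']),np.array(d['t']).ravel()
def onplane(c,uv,z):
    _,K,R,t=c; C=-R.T@t; d=R.T@np.linalg.solve(K,[uv[0],uv[1],1.]); return C+d*(z-C[2])/d[2]
def proj(c,X):
    _,K,R,t=c; p=K@(R@np.array(X,float)+t); return p[:2]/p[2]
def tri(c1,uv1,c2,uv2):
    A=[];b=[]
    for c,uv in((c1,uv1),(c2,uv2)):
        _,K,R,t=c; C=-R.T@t; d=R.T@np.linalg.solve(K,[uv[0],uv[1],1.]); d/=np.linalg.norm(d); P=np.eye(3)-np.outer(d,d); A.append(P); b.append(P@C)
    return np.linalg.solve(A[0]+A[1],b[0]+b[1])
E
python3 - <<'E'
from h import *
import pickle
cs={}
for n in('scene','side','wrist'):
    c=grab(n); cs[n]=c; cv2.imwrite(f'pics/{n}0.png',c[0]); print(n,(-c[2].T@c[3]).round(),c[2][2].round(2))
pickle.dump(cs,open('c0.pkl','wb'))
print(robot.read_time_s(),robot.read_ee_rot())
a=np.hstack([cs['scene'][0],cs['side'][0]])
cv2.imwrite('pics/s.png',cs['scene'][0])
E
```

```text
scene [   7. -613.  972.] [ 0.47  0.47 -0.75]
side [ 675.  458. 1035.] [-0.14 -0.48 -0.87]
wrist [651.  70. 373.] [-0.   -0.28 -0.96]
0.15 [ 7.07104493e-01  7.07108652e-01 -4.47791615e-04 -6.23552478e-04]
```

View pics/scene0.png

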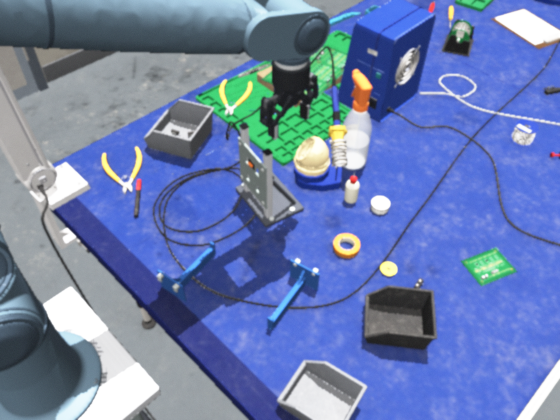

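View pics/side0.png

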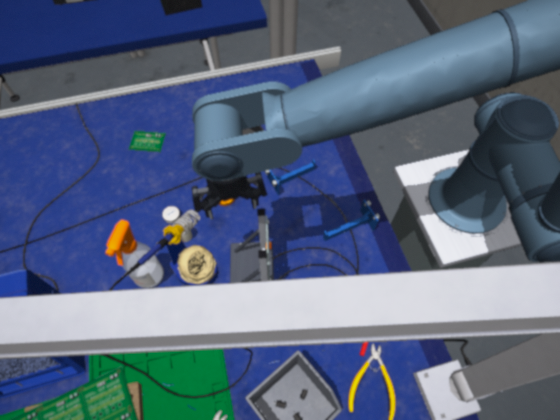

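The scene view shows two blue hanger arms, A near (190,270) and B near (295,290). The upright is at (265,185), tape roll (346,245), flux bottle (351,190) and wick spool (388,269). The side view shows the same two arms at (352,220) and (290,177). I'll compute their distances from the base and enlarge a crop.

Run:
```python
from h import *
import pickle
cs=pickle.load(open('c0.pkl','rb')); s=cs['scene']
for n,uv in dict(A=(190,270),B=(295,290),upr=(270,205),tape=(346,248),flux=(351,202),wick=(388,269)).items(): print(n,onplane(s,uv,10).round())
cv2.imwrite('pics/crop1.png',cv2.resize(s[0][115:340,145:405],None,fx=3,fy=3,interpolation=cv2.INTER_CUBIC)[:600])
cv2.imwrite('pics/crop1.png',cv2.resize(s[0][120:335,140:410],(780,621),interpolation=cv2.INTER_CUBIC)[:600])
w=cs['wrist'][0]
cv2.imwrite('pics/wrist_b.png',w)
for n in('scene','side'):
    hsv=cv2.cvtColor(cs[n][0],cv2.COLOR_BGR2HSV)
    for uv in ([(190,270),(295,290),(330,300)] if n=='scene' else [(290,177),(352,220)]): print(n,uv,hsv[uv[1]-1:uv[1]+2,uv[0]-1:uv[0]+2].reshape(-1,3).tolist()[:5:2])
```

```text
A [355.   4.  10.]
B [ 482. -193.   10.]
upr [614.  20.  10.]
tape [ 646. -195.   10.]
flux [ 763. -111.   10.]
wick [ 667. -297.   10.]
scene (190, 270) [[104, 154, 251], [106, 163, 246], [107, 169, 232]]
scene (295, 290) [[102, 144, 254], [103, 148, 253], [103, 148, 253]]
scene (330, 300) [[115, 135, 219], [114, 142, 217], [114, 138, 215]]
side (290, 177) [[107, 202, 144], [107, 204, 109], [108, 198, 90]]
side (352, 220) [[114, 162, 82], [112, 165, 85], [111, 173, 90]]
```

View pics/crop1.png

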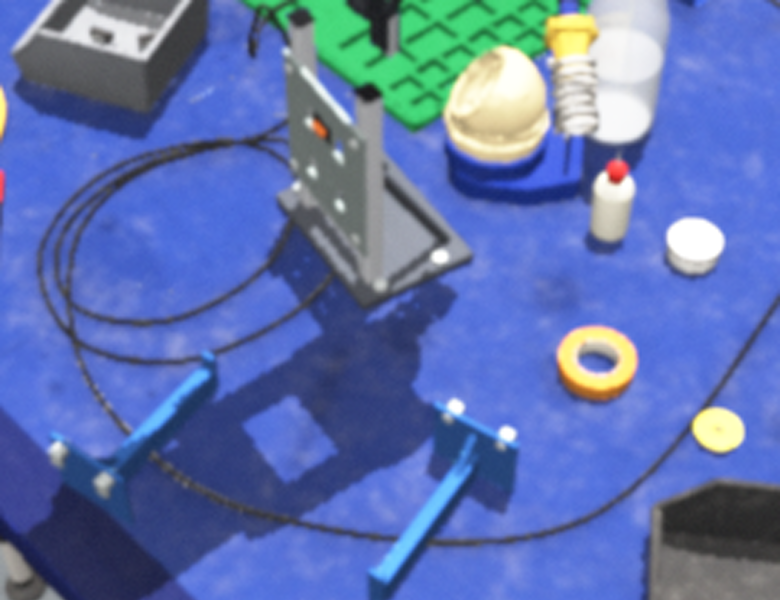

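View pics/wrist_b.png

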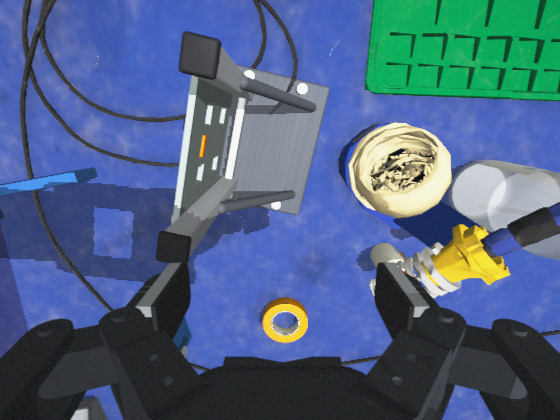

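Two candidates: A, pixels (190,270), about (355,4), plate towards the robot; B, pixels (295,290), about (482,-193), hooks pointing away from the robot. B is farther from the base (about 520 mm against 355), so B is the one, and the enlarged crop shows its plate and two hooks at crop (456,407) and (507,434). The upright, with its orange latch, faces the robot. I'll take closer wrist views of both.

```bash
cat >> h.py <<'E'
def quat(yaw):  # tool down, tool x (camera side) = -(cos yaw, sin yaw): bracket/upright x at yaw
    from scipy.spatial.transform import Rotation as Ro
    return (Ro.from_euler('z',yaw)*Ro.from_matrix([[-1,0,0],[0,1,0],[0,0,-1]])).as_quat()
E
python3 - <<'E'
from h import *
import pickle
cs=pickle.load(open('c0.pkl','rb')); s=cs['scene']
print(s[1][0],cs['wrist'][1][0])
e=onplane(s,(273,320),40);p=onplane(s,(302.7,274),26);print(e,p,np.arctan2(*(p-e)[1::-1]))
robot.move_ptp([520,10,260],quat(0)); c1=grab('wrist')
robot.move_ptp([440,-190,230],quat(0)); c2=grab('wrist')
pickle.dump((c1,c2),open('c1.pkl','wb'))
cv2.imwrite('pics/u1.png',c1[0]);cv2.imwrite('pics/b1.png',c2[0]); print(robot.read_time_s(),robot.read_qpos())
E
```

```text
[536.32861397   0.         278.19111884] [313.74664391   0.         282.11125421]
[ 385.94404297 -224.24565118   40.        ] [ 515.02355571 -182.92356622   26.        ] 0.30981988463078625
2.5417 [-6.42879067e-01 -1.46791319e-01  2.00167745e+00  4.09910382e-04
  1.28621263e+00 -2.21499062e+00]
```

View pics/u1.png

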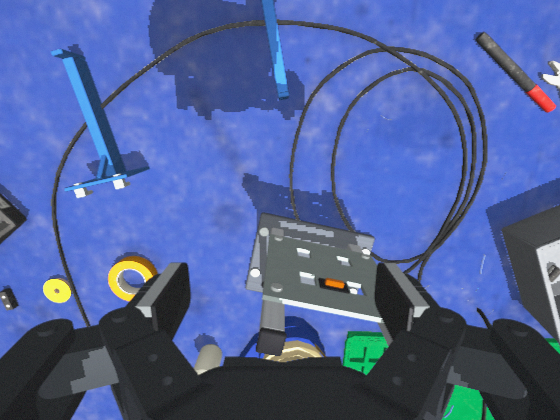

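View pics/b1.png

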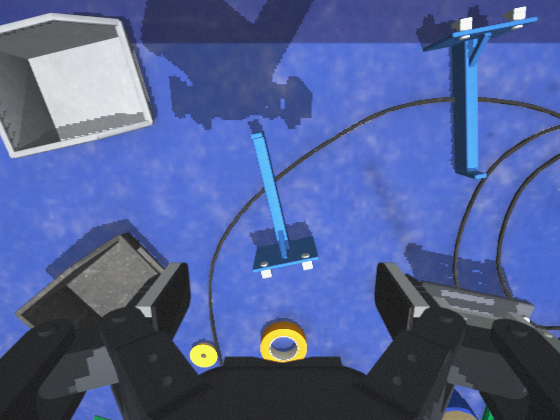

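u1 shows the strip with its upper slots at about (306,280) and (353,291), the latch at (335,283) and the lower slots at (303,251) and (343,260). b1 shows B's plate at about (285,262), hooks at (266,273) and (307,266), and its arm running up to the end stop at (258,136). Next: a frontal view of the strip, and B's pose from the hook blobs.

```bash
cat >> h.py <<'E'
def blobs(img,box,f,amin=6):
    x0,y0,x1,y1=box; m=f(cv2.cvtColor(img[y0:y1,x0:x1],cv2.COLOR_BGR2HSV).astype(int)).astype(np.uint8)
    n,_,st,ce=cv2.connectedComponentsWithStats(m)
    return [(ce[i]+[x0,y0],(st[i][:4]+[x0,y0,0,0]).tolist(),int(st[i][4])) for i in range(1,n) if st[i][4]>=amin]
E
python3 - <<'E'
from h import *
import pickle
from scipy.spatial.transform import Rotation as Ro
c1,c2=pickle.load(open('c1.pkl','rb'))
W=lambda h:(h[...,1]<60)&(h[...,2]>190)
B=lambda h:(abs(h[...,0]-105)<8)&(h[...,1]>120)&(h[...,2]>150)
for b in blobs(c2[0],(235,240,335,290),W): print('hook',b,onplane(c2,b[0],57).round(1))
for b in blobs(c2[0],(235,120,335,270),B,30): print('blue',b)
for r in (150,170,190,210,225):
    row=cv2.cvtColor(c2[0][r:r+1,235:335],cv2.COLOR_BGR2HSV).astype(int)
    k=np.where((abs(row[0,:,0]-105)<6)&(row[0,:,2]>170)&(row[0,:,1]>130))[0]+235; print(r,k.min(),k.max(),onplane(c2,(k.mean(),r),26).round(1))
for b in blobs(c1[0],(255,235,400,325),W): print('u1',b)
for b in blobs(c1[0],(255,235,400,325),lambda h:(h[...,0]<18)&(h[...,1]>150)&(h[...,2]>120)): print('latch',b)
q=(Ro.from_euler('z',-0.15)*Ro.from_euler('y',-0.785)*Ro.from_matrix([[-1,0,0],[0,1,0],[0,0,-1]])).as_quat()
robot.move_ptp([515,25,200],q); c3=grab('wrist'); pickle.dump(c3,open('c3.pkl','wb')); cv2.imwrite('pics/u2.png',c3[0]); print(robot.read_time_s())
E
```

```text
hook (array([305.83333333, 256.33333333]), [304, 256, 5, 2], 6) [ 506.  -165.8   57. ]
hook (array([307.        , 265.05128205]), [302, 261, 11, 9], 78) [ 515.9 -164.4   57. ]
hook (array([265.90277778, 273.41666667]), [261, 270, 11, 8], 72) [ 525.5 -207.2   57. ]
blue (array([270.14004079, 190.27328348]), [250, 132, 39, 127], 1471)
blue (array([288.34375   , 263.56696429]), [252, 256, 67, 14], 224)
150 255 266 [ 401.  -212.6   26. ]
170 260 271 [ 421.7 -207.7   26. ]
190 265 275 [ 443.1 -203.2   26. ]
210 270 280 [ 465.4 -198.    26. ]
225 273 284 [ 482.6 -194.2   26. ]
u1 (array([302.58928571, 250.67857143]), [297, 248, 13, 6], 56)
u1 (array([365.88571429, 251.37142857]), [362, 249, 8, 6], 35)
u1 (array([342.18181818, 258.65909091]), [337, 256, 11, 6], 44)
u1 (array([256.67567568, 272.83783784]), [255, 269, 5, 9], 37)
u1 (array([306.34848485, 275.10606061]), [300, 272, 15, 7], 66)
u1 (array([353.51612903, 284.38709677]), [347, 281, 14, 7], 62)
u1 (array([277.27272727, 289.45454545]), [275, 289, 6, 2], 11)
u1 (array([353.16129032, 290.90322581]), [350, 289, 7, 5], 31)
u1 (array([330.04435484, 309.91935484]), [279, 298, 103, 25], 496)
latch (array([334.19852941, 282.80147059]), [325, 278, 20, 10], 136)
3.5083
```

View pics/u2.png

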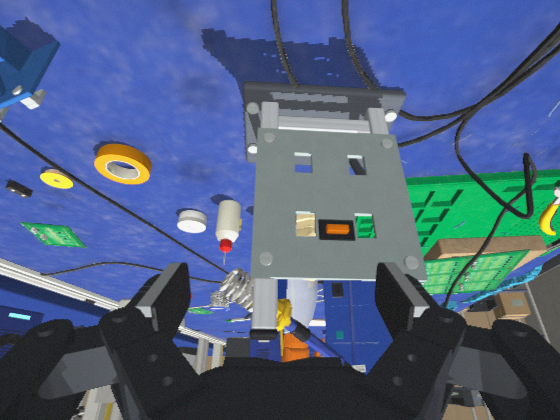

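u2 is upside down (image down is world up). The upper slots are at (305,223) and (365,226) with the latch between them at (337,229), and the lower slots are at (303,162) and (357,164). The slot corners give the strip pose by PnP.

Run:
```python
from h import *
import pickle
c1,_=pickle.load(open('c1.pkl','rb')); c3=pickle.load(open('c3.pkl','rb')); im=c3[0].astype(int)
med=np.median(im[180:205,300:370].reshape(-1,3),0); print(med)
obj=[];pix=[]
m=(abs(im-med).max(2)>25).astype(np.uint8)
for nm,box,sy,z in(('UL',(285,203,318,246),-22,0),('UR',(356,203,388,246),22,0),('LL',(285,143,322,182),-22,-55),('LR',(338,143,376,182),22,-55)):
    x0,y0,x1,y1=box; n,lab,st,ce=cv2.connectedComponentsWithStats(m[y0:y1,x0:x1]); 
    i=1+st[1:,4].argmax(); b=st[i]; ys,xs=np.where(lab==i); print(nm,b+[x0,y0,0,0,0])
    # edges: image top = world low ; sides robustly by median of row extents
    L=np.median([xs[ys==r].min() for r in np.unique(ys)])+x0-.5; Rr=np.median([xs[ys==r].max() for r in np.unique(ys)])+x0+.5
    T=np.median([ys[xs==r].min() for r in np.unique(xs)])+y0-.5; Bt=np.median([ys[xs==r].max() for r in np.unique(xs)])+y0+.5
    print(L,Rr,T,Bt)
    # edge midpoints
    obj+=[(0,sy-7,z+10),(0,sy+7,z+10),(4,sy,z),(0,sy,z+20)]; pix+=[(L,(T+Bt)/2),(Rr,(T+Bt)/2),((L+Rr)/2,T),((L+Rr)/2,Bt)]
obj=np.array(obj,float);pix=np.array(pix)
ok,rv,tv=cv2.solvePnP(obj,pix,c3[1],None,flags=cv2.SOLVEPNP_SQPNP); ok,rv,tv=cv2.solvePnP(obj,pix,c3[1],None,rv,tv,True)
pr=cv2.projectPoints(obj,rv,tv,c3[1],None)[0][:,0]; print('res',(pr-pix).round(1).tolist())
Rm=cv2.Rodrigues(rv)[0]; Rw=c3[2].T@Rm; tw=c3[2].T@(tv.ravel()-c3[3]); print('origin(slot lower edge mid)',tw.round(1)); print(Rw.round(3)); print('yaw',np.arctan2(Rw[1,0],Rw[0,0]),np.arctan2(-Rw[0,1],Rw[1,1]))
lb=blobs(c3[0],(320,215,356,243),lambda h:(h[...,0]<18)&(h[...,1]>150)&(h[...,2]>120)); print(lb)
L=tri(c1,(334.2,282.8),c3,lb[0][0]); print('latch',L.round(1),'in strip',(Rw.T@(L-tw)).round(1))
h1=np.array([515.9,-164.4]);h2=np.array([525.5,-207.2]); d=h1-h2; print('B yaw',np.arctan2(-d[0],d[1]),(h1+h2)/2)
```

```text
[133. 135. 124.]
UL [295 211  21  26 490]
295.5 314.5 210.5 236.5
UR [356 213  21  25 458]
355.5 374.5 212.5 237.5
LL [295 165  18   8 131]
294.5 311.5 164.5 172.5
LR [347 155  20  20 286]
348.5 364.5 154.5 174.5
res [[-0.3, 0.9], [-0.4, 0.6], [-0.5, 4.9], [-0.2, -0.2], [-0.5, -1.8], [-0.0, -2.2], [-2.6, 1.5], [1.4, -2.3], [0.6, -1.8], [0.4, -2.4], [0.4, -4.2], [0.6, 3.5], [-0.2, 0.3], [1.1, -0.3], [-1.3, 3.9], [1.7, -0.3]]
origin(slot lower edge mid) [591.9  52.7 125.1]
[[ 0.997  0.068 -0.045]
 [-0.069  0.998 -0.013]
 [ 0.044  0.016  0.999]]
yaw -0.06870601483353746 -0.06800625038065354
[(array([337.19534884, 228.59069767]), [326, 224, 23, 10], 215)]
latch [585.1  54.  142.2] in strip [-6.2  1.1 17.4]
B yaw 0.22064718266034428 [ 520.7 -185.8]
```

Run:
```python
from h import *
import pickle
from scipy.optimize import least_squares
c1,_=pickle.load(open('c1.pkl','rb')); c3=pickle.load(open('c3.pkl','rb')); im=c3[0].astype(int)
m=(abs(im-[133,135,124]).max(2)>22)
O=[]
for box,sy,z,use in(((285,203,319,246),-22,0,'LRTB'),((353,203,388,246),22,0,'LRTB'),((285,143,322,182),-22,-55,'LRB'),((338,143,376,182),22,-55,'LRTB')):
    x0,y0,x1,y1=box; n,lab,st,ce=cv2.connectedComponentsWithStats(m[y0:y1,x0:x1].astype(np.uint8)); i=1+st[1:,4].argmax(); ys,xs=np.where(lab==i)
    md=np.median; L=md([xs[ys==r].min() for r in set(ys)])+x0-.5; R=md([xs[ys==r].max() for r in set(ys)])+x0+.5
    T=md([ys[xs==r].min() for r in set(xs)])+y0-.5; B=md([ys[xs==r].max() for r in set(xs)])+y0+.5; print(L,R,T,B)
    for k in use: O.append({'L':((0,sy-7,z+12),0,L),'R':((0,sy+7,z+12),0,R),'T':((4,sy,z),1,T),'B':((0,sy,z+20),1,B)}[k]+(c3,))
for c,uv in((c1,(334.2,282.8)),(c3,(337.2,228.6))): O+=[((-5.5,0,15),k,uv[k],c) for k in(0,1)]
def res(p):
    x,y,z,a=p; Rz=np.array([[np.cos(a),-np.sin(a),0],[np.sin(a),np.cos(a),0],[0,0,1]])
    return [proj(c,Rz@np.array(q)+[x,y,z])[k]-v for q,k,v,c in O]
r=least_squares(res,[592,53,126,-.1],loss='soft_l1'); print(r.x.round(3),np.round(res(r.x),1))
# strip top edge in u1
h=cv2.cvtColor(c1[0],cv2.COLOR_BGR2HSV).astype(int); w=((h[...,1]<60)&(h[...,2]>190)).astype(np.uint8); w[:296]=0; w[326:]=0; w[:,:275]=0; w[:,390:]=0
n,lab,st,_=cv2.connectedComponentsWithStats(w); i=1+st[1:,4].argmax(); ys,xs=np.where(lab==i); vx,vy,a0,b0=cv2.fitLine(np.c_[xs,ys].astype(np.float32),cv2.DIST_HUBER,0,.01,.01).ravel()
P=[onplane(c1,(u,b0+(u-a0)*vy/vx),r.x[2]+50) for u in(285,375)]; d=P[1]-P[0]; print('edge',P,'yaw',np.arctan2(-d[0],d[1]))
for nm,y in(('strip lower corners',0),): 
    for u,v in((428,281),(252,279),(260,128),(395,130)):
        _,K,R,t=c3; C=-R.T@t; dd=R.T@np.linalg.solve(K,[u,v,1.]); nrm=np.array([np.cos(r.x[3]),np.sin(r.x[3]),0]); s=nrm@(r.x[:3]-C)/(nrm@dd); print((C+s*dd).round(1))
```

```text
295.5 315.5 210.5 236.5
355.5 374.5 212.5 237.5
294.5 311.5 151.5 172.5
348.5 365.0 154.5 174.5
[ 5.90593e+02  5.30390e+01  1.25624e+02 -1.87000e-01] [ 0.4 -0.5  3.2 -0.8  0.2  0.1  2.3 -0.8  0.   0.2  0.4 -0.3  0.1  3.
 -0.3 -0.2 -0.8  0.  -2. ]
edge [array([581.68714987,  11.41592656, 175.62433814]), array([597.25141256,  80.61495795, 175.62433814])] yaw -0.2212385234655065
[601.7 111.9 177.7]
[579.6  -5.  177.7]
[579.7  -4.3  44.1]
[601.9 112.9  41.9]
```

Strip: the upper slot edge is at about (590.6, 53, 125.6), yaw about -0.21, so the bracket's insertion height is about 86. B: yaw 0.222, grip point about (447,-202). Grasp it and carry it to 35 mm in front of the strip.

```bash
cat >> h.py <<'E'
U=np.array([590.6,53.0]); YU=-0.21; 
def tcp(x,y,z,yaw=YU,off=-70.): # bracket origin wanted in upright frame -> TCP world
    c,s=np.cos(yaw),np.sin(yaw); cu,su=np.cos(YU),np.sin(YU)
    return np.array([U[0]+cu*x-su*y+c*off, U[1]+su*x+cu*y+s*off, z+22.5])
def F(): return np.array(robot.read_contact_force())
E
python3 - <<'E'
from h import *
import pickle
q=quat(.222)
robot.gripper_to(1.0)
robot.move_ptp([447,-202.4,110],q); robot.line_to([447,-202.4,22.5],rate=120)
f0=F(); robot.gripper_to(0.0,90); print(robot.read_finger_gap(),robot.read_finger_force(),robot.read_position())
robot.line_to([447,-202.4,135],rate=150); print('weight',F()-f0)
robot.move_ptp(tcp(-60,0,100),quat(YU)); robot.line_to(tcp(-35,0,86)); 
c=grab('wrist'); s=grab('scene'); pickle.dump((c,s),open('c4.pkl','wb')); cv2.imwrite('pics/p4.png',np.vstack([cv2.resize(c[0][150:400,180:400],(528,600)) ])); print(robot.read_time_s(),robot.read_position(),F(),robot.read_qpos())
E
```

```text
0.11377910861136721 89.50756072998047 [ 447.20078476 -202.55294921   22.8747618 ]
weight [ 1.19963058  1.17823168 -2.00062409]
8.7083 [487.6121147   74.3806428  108.52157259] [-0.3504097  -0.15237352 -2.21558908] [-7.89564313e-02  6.18716216e-02  2.04728269e+00  4.46803218e-05
  1.03300135e+00 -1.43876468e+00]
```

View pics/p4.png

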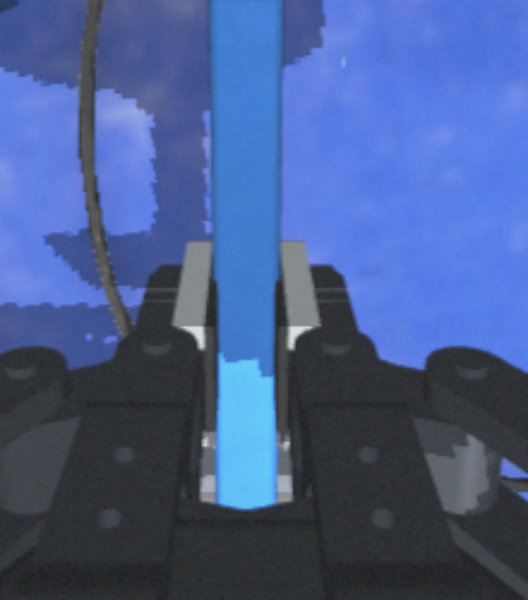

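The arm is held straight in the pads. Now a gentle feel-in towards the slots.

```bash
cat >> h.py <<'E'
def N():
    return np.array([np.cos(YU),np.sin(YU)])
def loc():  # bracket origin in upright frame from TCP
    p=np.array(robot.read_position()); d=p[:2]-U; c,s=np.cos(YU),np.sin(YU)
    return np.array([c*d[0]+s*d[1]+70,-s*d[0]+c*d[1],p[2]-22.87])
def fl(f0): # force on tool in upright axes
    f=F()-f0; c,s=np.cos(YU),np.sin(YU); return np.array([c*f[0]+s*f[1],-s*f[0]+c*f[1],f[2]])
def push(x0,x1,y,z,f0,step,lim,show=True):
    x=x0
    while x<x1-1e-6:
        x=min(x+step,x1); robot.line_to(tcp(x,y,z+.37),rate=25); f=fl(f0)
        if show: print(round(x,1),loc().round(1),f.round(1))
        if np.linalg.norm(f)>lim: break
    return x
E
python3 - <<'E'
from h import *
robot.line_to(tcp(-22,0,86.37),rate=60); robot.sleep(.2); f0=F(); np.save('f0.npy',f0)
x=push(-22,-14,0,86,f0,2,7); 
if np.linalg.norm(fl(f0))<7: push(x,1,0,86,f0,1,8)
print(robot.read_time_s(),np.array(robot.read_wrist_torque()).round(2))
E
```

```text
-20 [-19.9   0.   86. ] [-0.2  1.   0.2]
-18 [-17.9  -0.   86. ] [-0.4  1.   1.5]
-16 [-15.9  -0.   86. ] [-0.6  0.1  0.6]
-14 [-13.9   0.   86. ] [-0.7  0.3 -0.6]
-13 [-13.  -0.  86.] [-0.4  0.4  0.8]
-12 [-12.   0.  86.] [-0.1  0.2  0.7]
-11 [-10.9  -0.   86. ] [0.2 0.5 1.1]
-10 [-9.9  0.  86. ] [ 0.4 -0.4  1.5]
-9 [-9.1  0.  85.9] [-0.3 -0.1  0.8]
-8 [-8.4  0.  85.8] [-3.2  0.3  0.6]
-7 [-7.3 -0.  85.8] [-3.5 -0.4 -0.5]
-6 [-6.2 -0.  85.8] [-3.4  0.6  0.5]
-5 [-5.2 -0.  85.8] [-4.9 -0.5 -0.5]
-4 [-4.2 -0.  85.8] [-3.9 -0.4 -0.7]
-3 [-3.4  0.  85.8] [-5.2  0.2 -0.1]
-2 [-3.2  0.2 85.7] [-9.8  1.5  2.7]
13.275 [ 0.24  1.21 -0.1 ]
```

The hooks went in at the first try: the latch was met at nominal x of about -8.9 and the plate seated after 5.7 mm of latch travel. Now press down in small steps.

Run:
```python
from h import *
f0=np.load('f0.npy'); robot.line_to(tcp(-2.6,0,86.1),rate=25); robot.sleep(.15); print(fl(f0).round(1))
z=86.
while z>70:
    z-=.8; robot.line_to(tcp(-2.6,0,z+.37),rate=16); f=fl(f0); print(round(z,1),loc().round(1),f.round(1))
    if f[2]>13 or np.linalg.norm(f[:2])>18: break
print(robot.read_time_s(),np.array(robot.read_wrist_torque()).round(2))
c=grab('side'); s=grab('scene'); cv2.imwrite('pics/p5.png',cv2.resize(s[0][115:265,170:370],(800,600),interpolation=cv2.INTER_CUBIC))
```

```text
[-7.9  0.1  1.8]
85.2 [-3.3  0.1 85.3] [-9.4  0.5  3.9]
84.4 [-3.2  0.2 84.6] [-8.9 -0.7  4.8]
83.6 [-3.2  0.2 83.9] [-8.8  1.1  4.1]
82.8 [-3.3  0.3 83.1] [-8.9  0.9  4.6]
82.0 [-3.2  0.2 82.3] [-9.3  0.9  5.3]
81.2 [-3.2  0.3 81.5] [-10.6   0.9   3.8]
80.4 [-3.3  0.3 80.7] [-9.   1.1  4.7]
79.6 [-3.2  0.3 79.9] [-10.4   1.3   6.1]
78.8 [-3.2  0.4 79. ] [-7.6  0.9  3.4]
78.0 [-3.2  0.4 78.3] [-7.8  0.8  3.6]
77.2 [-3.2  0.4 77.5] [-8.5  1.2  5.3]
76.4 [-3.1  0.4 76.9] [-9.5  1.8  5.5]
75.6 [-3.1  0.5 76.5] [-12.3   1.2   8.8]
74.8 [-3.1  0.6 76.2] [-14.4   1.3  13.5]
17.175 [ 0.4   1.54 -0.3 ]
```

View pics/p5.png

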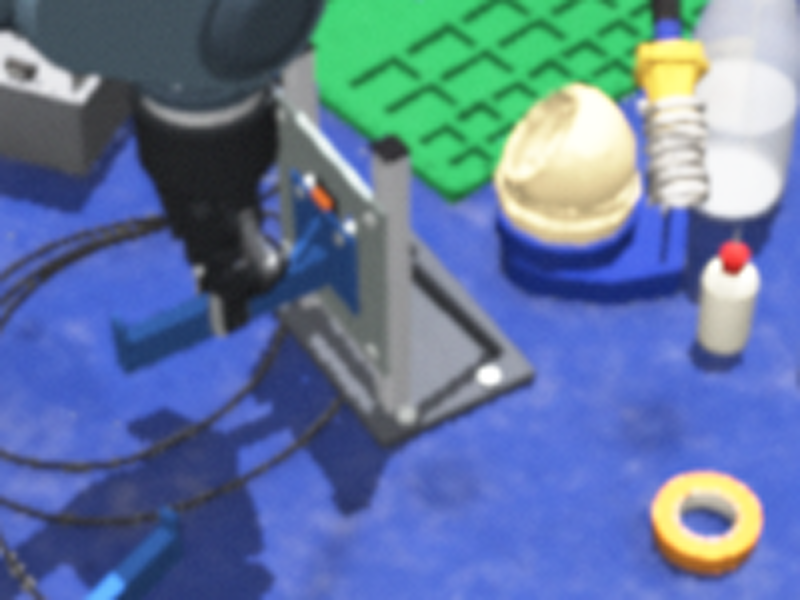

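The plate sits under the orange latch (crop (320,195)), which stands clear above it. The push force fell off at about z = 79, 2.8 mm before the hard stop, which fits the latch springing out. Relieve the preload, release, withdraw and check.

Run:
```python
from h import *
f0=np.load('f0.npy'); p=np.array(robot.read_position()); p[2]-=.3; robot.line_to(p,rate=10); robot.sleep(.2); print(fl(f0).round(1))
robot.gripper_to(0.5); p=np.array(robot.read_position()); print(F().round(1),robot.read_finger_gap())
robot.line_to(p+[0,0,60],rate=80); robot.line_to(p+[-80,15,150],rate=150)
robot.sleep(.3); print(F().round(1),robot.read_time_s())
c=grab('wrist'); s=grab('scene')
a=cv2.resize(s[0][125:255,190:320],(400,400),interpolation=cv2.INTER_CUBIC); b=cv2.resize(c[0][100:380,180:460],(400,400)); cv2.imwrite('pics/p6.png',np.hstack([a,b]))
```

```text
[-8.8 -0.3  7. ]
[-0.4 -0.  -0.3] 0.5020169527213117
[-0.1 -0.  -0.2] 20.3417
```

View pics/p6.png

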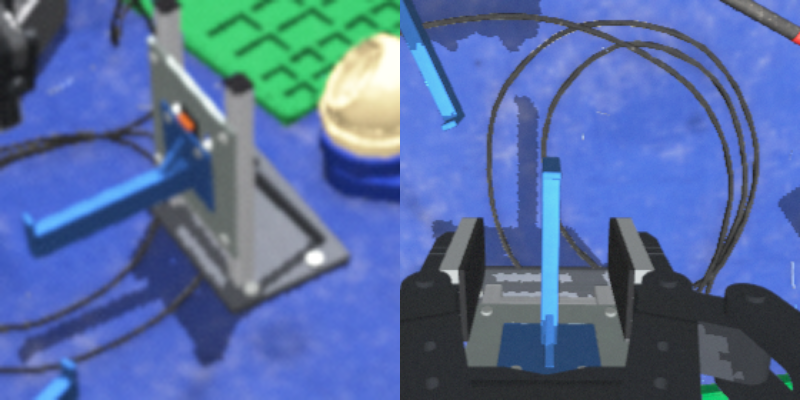

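The bracket hangs square with the arm level, and the orange latch shows above the plate (left half, (187,122)). One numeric check: compare the latch blob with its initial "out" position, then hand in.

Run:
```python
from h import *
import pickle
c0=pickle.load(open('c0.pkl','rb'))['scene']; s=grab('scene')
O=lambda h:(h[...,0]<14)&(h[...,1]>140)&(h[...,2]>120)
a=blobs(c0[0],(235,145,270,180),O,4); b=blobs(s[0],(235,145,270,180),O,4); print(a,b)
cu,su=np.cos(YU),np.sin(YU)
for x in(-6,0): print('shift ref',x,proj(s,[U[0]+cu*(x+1),U[1]+su*(x+1),141]))
print('stop top at home',proj(s,[*(U+2*N()-131*N()),76+40]))
if b and abs(b[0][0]-a[0][0]).max()<1.2 and b[0][2]>.7*a[0][2]: robot.sign_off(); print('handed in',robot.read_time_s())
```

```text
[(array([250.375 , 164.1875]), [249, 162, 4, 5], 16)] [(array([250.5, 164. ]), [249, 162, 4, 5], 14)]
shift ref -6 [250.18983985 164.22169869]
shift ref 0 [252.48348915 163.24548154]
stop top at home [202.00250431 193.18988473]
the job is handed in; nothing more can be done
the job is handed in; nothing more can be done
```

The blue hanger arm (the one farther from the base) hangs square in the upper slots, released with the latch sprung out above its plate; the job was handed in at about 20 s, with pushes kept under about 20 N at the wrist, and I have not seen the judging result.

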